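# Hold the lacquer prism in the light

### The job

First slide the lamp's shutter fully open; then take the amber test prism out of the wooden rack, gripping it by its two frosted faces only and never touching its polished faces, and hold it upright in the light path midway between lamp and detector, polished faces square to the light and the middle of its window on the beam. Finish while the gripper still holds it there, at rest, with the shutter left open and the red prism, the cup, the bowl and the sanding block left alone.

Things in the scene. Friction and masses are not known exactly. Their poses are not given: they have to be found in the camera images.
- bench: Fixed light bench: grey base plate 120 x 340 mm (x, y), 12 thick, white cross at its middle; yellow lamp head at its +y end, blue detector head at -y, each 76 x 60 mm (x, y), inner faces 100 mm from the middle, tops 113 mm above the table. The level 10 mm beam runs along the bench's own y, over the origin, 90 mm above the table. Origin: centre of the underside. Yaw varies.
- beam_mid (a point): Point in the light path midway between lamp and detector, 90 mm above the table and straight above the bench's origin; axes as the bench. Nothing stands between the heads but the shutter.
- shutter (a joint): Shutter slide, m: 0 = closed (dark plate before the lamp's lens), 0.050 = fully open, at its end stop. It slides along the bench's own +x as it opens, stays where it is left, and takes about 1.5 N to push. It starts nearly closed.
- shutter_tab (a point): Centre of the shutter's red upright tab, 12 x 12 mm, 45 mm tall, top 160 mm above the table. It rises from the upper edge (116 mm above the table) of the dark shutter plate, 46 mm along bench x, 4 mm thick, 94 mm from the bench's middle towards the lamp. The point moves with the shutter, 137.5 mm above the table. Axes as the bench.
- rack: Wooden rack fixed to the table, 90 x 170 mm (x, y), 24 mm high, with two square sockets 30 mm wide and 12 mm deep, 40 mm either side of its middle along its own y. Origin: centre of the underside. Its yaw varies; the amber and the red prism swap places.
- amber: Amber test prism, a loose block of cured lacquer, 28 x 28 mm, 64 mm tall, about 60 g, upright 12 mm deep in a rack socket (top 76 mm above the table). Opaque amber top, edged by the two whitish frosted layers. The faces across its own x (x = +14 and -14 mm) are frosted, whitish; those across its own y are polished, clear amber. Origin: centre of its underside, z up. In the rack its axes are parallel to the rack's.
- amber_frost_a: The whitish frosted face layer of the amber prism at +x, 3 mm thick, 28 mm wide, full height. Origin and axes as the amber prism's (not on the face itself).
- amber_frost_b: The same, at -x. Origin and axes as the amber prism's.
- amber_clear: The clear amber core of the prism between the frosted layers, 22 mm (x) x 28 mm (y), 59 mm tall, under the 5 mm opaque top; its two outer faces, at y = +14 and -14 mm, are the polished faces, not to be touched by the robot. Origin and axes as the amber prism's.
- amber_window (a point): Middle of the amber prism's window, on its axis, 24 mm above its underside; axes as the prism.
- red: Red test prism, of the same shape and size, in the other socket: not to be disturbed. Origin: centre of its underside.
- cup_a: Turned wooden cup, 72 mm across, 80 mm tall, loose on the table: leave alone. Origin: centre of its underside.
- bowl: Turned wooden bowl, 100 mm across, 50 mm tall, loose on the table: leave alone. Origin: centre of its underside.
- sander: Cork sanding block 40 x 70 mm, 26 mm high, loose on the table: leave alone. Origin: centre of its underside.
Mind the look-alikes: they are no part of the job. Leave any blue look-alike of the amber alone.

How it is judged:
By the outcome, as a careful person would: the job done as asked, in the order asked, and still so for the second after the job is handed in, while the arm keeps its last pose, push and grip.
It also fails if it takes over 51 s, if anything falls off the work surface, if the arm or the gripper's body presses on something with over 40 N, if the wrist force passes 120 N, or if a joint passes its speed limit or range.

### The arm

A 7-joint arm with a two-finger parallel gripper is mounted at the origin on the work surface. World frame = base frame: x ahead of the robot, y to its left, z up, the work surface at z = 0. Lengths are in m, angles in rad, forces in N, time in s.
With the tool pointing down it reaches from about 0.4 to 0.85 m from the base axis. Payload 10.4 kg.
Tool frame: the origin (TCP) lies between the finger pads; the fingertips stand 11 mm ahead of it and the grasp point (between the pads) lies 8 mm behind it; z points along the fingers, y is the direction in which the jaws open and shut (so a half turn about z gives the same grasp; the last joint's range is limited). The gripper opens to 87 mm and grips with 3 to 60 N. Pads are 19 mm wide; open, the fingers measure 117 mm over their backs; the gripper's body (75 mm by 190 mm) begins 51 mm behind the grasp point.
Start: joints at [1.159, 0.332, -0.065, 1.46, 0.022, 1.35, -0.088], TCP at [0.237, -0.578, 0.234] pointing down, gripper open.
Joint ranges: [-2.6, 2.6], [-0.5, 2.12], [-1.47, 1.34], [0.16, 2.42], [-1.27, 4.41], [0.06, 2.06], [-2.6, 2.6]. Speed limits (rad/s): [2.22, 2.22, 2.79, 2.79, 3.14, 3.14, 3.14].

### API

Orientations are given as a unit quaternion [x, y, z, w].
In Python, from bench import r, eyes gives the robot as it stands.
- The arm moves only by the shell command python3 -m inch 'ROWS' [FORCE]. ROWS is a JSON object of lists of equal length, an entry for each row: "translation": the shift along the world's x, y, z scaled (see below), a list of three; "rot": the turn, a rotation vector about the world's x, y, z scaled (see below), a list of three; "jaw": the finger opening in mm, from 0 to 87. In form: {"translation": [[tx, ty, tz], ...], "rot": [[ax, ay, az], ...], "jaw": [jaw, ...]}. A call has 1 to 20 rows; each row is the pose to reach, as a shift and turn from the pose measured when the call began; what a row does not reach only later rows make up. The controller multiplies each number of a shift by 100 mm and each number of a turn by 60 degrees. A row lasts 1/10 s, in which the tool goes at most 50 mm and 8.59 degrees, less where a joint would pass 70% of its speed; a pose out of reach is approached as far as the arm can. A call with a number of a shift or a turn outside -1 to 1 is refused whole. A call with a gripper value outside its range is refused whole. The fingers move at their own pace and stop on an object; FORCE is the grip in N (left out, the last holds). Time passes only in rows, so rows that repeat a pose let the fingers close. It gives the time, the measured TCP pose, the force and the opening at its end, in the units of the state.
- r.read_state(): the state, without advancing time (a new reading comes with each control period).
- eyes.camera(name): name is "side" or "top" or "wrist"; returns the picture (480x640x3 uint8, blue, green, red); there is no depth.
- eyes.calibration(name): a dict with "fx", "fy", "cx", "cy" (pixels), "distortion" ([k1, k2, p1, p2, k3] as OpenCV has them; the pictures are not rectified), "R" (3x3) and "t" (3): a world point X has camera coordinates R X + t; the wrist camera has in their place "hand_eye" (4x4, takes a point from camera to tool coordinates, whose origin is the TCP and whose axes are the flange's). Camera axes: x right, y down, z forward; pixel columns grow to the right and rows downward; lengths in m; the calibration is good to about 2 mm. A picture is of the moment at which its call begins: read the wrist's pose just before it. calibration takes no time and is no camera call.
- r.close_job(): hands the job in, once; it reports no verdict.
The state is a dict: "time": time; "joint_positions": joint angles; "joint_vel": joint speeds; "joint_torque": joint torques, N m; "ee_pos": TCP position; "eef_rot": TCP orientation; "ft_force": force on the tool from outside, world axes, zero at the start; "torque": the same for the moment, N m; "width": finger opening in m.
Only numpy, scipy, OpenCV 4.12 (cv2) and the standard library are available. Lean on these libraries where they do the work, as an engineer would, in place of code of your own. Each camera call takes 0.05 s, during which the arm holds its last target. There are 200 camera calls.

## Working session

There is one attempt and no reset: what is moved stays moved. The work goes in short steps, Python scripts to look and compute and a shell command to move; the robot and the scene stay as the last step left them, time stands still between calls to the robot, and variables do not carry over. Pictures are saved under pics/ and viewed, about 8 in all and at most 12, crops included, and the job is handed in when it is done.

```bash
ls; mkdir -p pics
python3 - <<'E'
from bench import r, eyes
import cv2
s=r.read_state(); print(s['time'],s['ee_pos'],s['eef_rot'],s['width'],s['ft_force'])
for n in ("top","side"):
    cv2.imwrite(f"pics/{n}1.png",eyes.camera(n)); c=eyes.calibration(n); print(n,c)
print(eyes.calibration("wrist"))
E
```

```text
pics
0.0 [ 0.23677534 -0.57802448  0.23277206] [ 9.81162816e-01  1.93181404e-01 -1.65909047e-04 -6.68385687e-04] 0.08697957958932022 [-0.36673017  0.573915   -0.04515397]
top {'fx': 467.4339983385244, 'fy': 467.4339983385244, 'cx': 319.26921070203935, 'cy': 243.4164948963601, 'distortion': array([-0.01468536,  0.        ,  0.        ,  0.        ,  0.        ]), 'R': array([[ 0.00248513, -0.99995913,  0.00869287],
       [-0.98939525, -0.00372114, -0.14520052],
       [ 0.14522693, -0.00823984, -0.98936406]]), 't': array([0.11873998, 0.58652048, 0.85779877])}
side {'fx': 541.5989088805082, 'fy': 541.5989088805082, 'cx': 313.99123898862746, 'cy': 239.6978562026232, 'distortion': array([-0.07514512,  0.        ,  0.        ,  0.        ,  0.        ]), 'R': array([[-0.88702653, -0.46164038, -0.00849135],
       [-0.24456882,  0.48537071, -0.83940536],
       [ 0.39162486, -0.7424981 , -0.54343954]]), 't': array([0.58503185, 0.2067537 , 0.95714416])}
{'fx': 383.3236906898677, 'fy': 383.3236906898677, 'cx': 321.37228430345885, 'cy': 235.93204699547087, 'distortion': array([-0.07010149,  0.        ,  0.        ,  0.        ,  0.        ]), 'hand_eye': array([[-1.32094676e-04, -9.70096442e-01, -2.42719745e-01,
         6.64510497e-02],
       [ 9.99999957e-01, -6.43170192e-05, -2.87166415e-04,
         7.50063432e-05],
       [ 2.62968107e-04, -2.42719773e-01,  9.70096409e-01,
        -1.50195624e-01],
       [ 0.00000000e+00,  0.00000000e+00,  0.00000000e+00,
         1.00000000e+00]])}
```

View pics/top1.png

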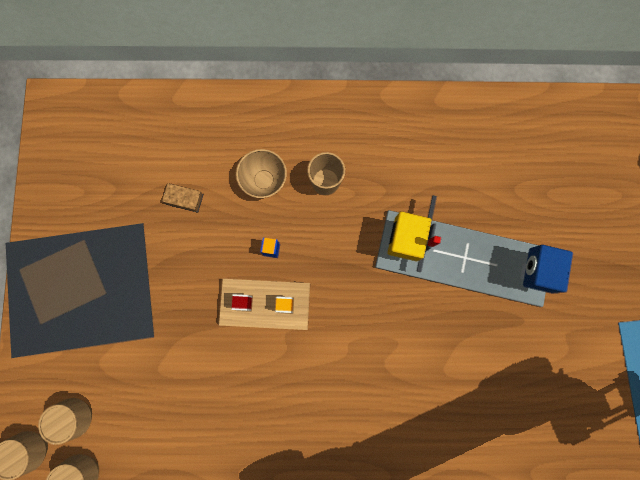

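View pics/side1.png

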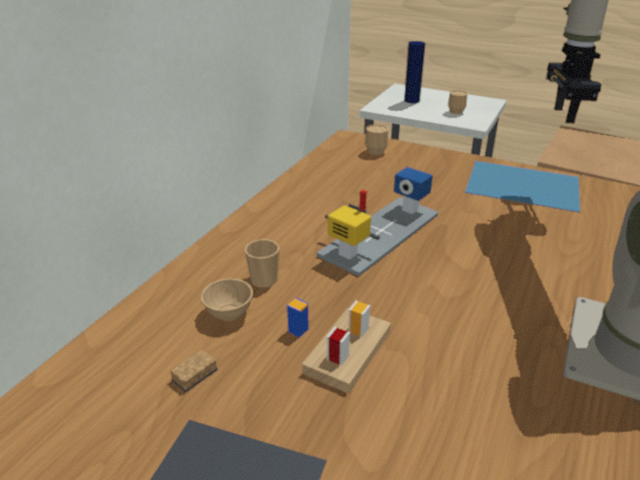

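The top view shows three candidates. The rack's right socket at (284,305) holds an amber top with whitish edges. The left socket at (241,302) holds the red prism. A free-standing blue block with an amber top is at (270,247), which is the look-alike. The one in the rack fits the description. The bench cross is near (465,258) and the red tab near (435,240). Next come enlarged crops to confirm and measure.

```bash
cat > h.py <<'E'
import numpy as np, cv2
from bench import r, eyes
from scipy.spatial.transform import Rotation as Ro
def cam(n, s=None):
    c=eyes.calibration(n); K=np.array([[c['fx'],0,c['cx']],[0,c['fy'],c['cy']],[0,0,1]])
    if 'R' in c: R,t=c['R'],c['t']
    else:
        s=s or r.read_state(); T=np.eye(4); T[:3,:3]=Ro.from_quat(s['eef_rot']).as_matrix(); T[:3,3]=s['ee_pos']
        M=np.linalg.inv(T@c['hand_eye']); R,t=M[:3,:3],M[:3,3]
    return K,np.array(c['distortion']),np.array(R),np.array(t)
def back(C,uv,z):
    K,d,R,t=C; p=cv2.undistortPoints(np.array(uv,float).reshape(-1,1,2),K,d)[:,0]
    ray=np.c_[p,np.ones(len(p))]@R; o=-R.T@t
    return o+ray*((z-o[2])/ray[:,2])[:,None]
def proj(C,X):
    K,d,R,t=C; return cv2.projectPoints(np.array(X,float).reshape(-1,3),cv2.Rodrigues(R)[0],t,K,d)[0][:,0]
E
python3 - <<'E'
from h import *
im=cv2.imread("pics/top1.png")
a=cv2.resize(im[190:320,370:580],None,fx=3.8,fy=3.8,interpolation=cv2.INTER_CUBIC)
cv2.imwrite("pics/c1.png",a)
b=cv2.resize(im[230:340,210:320],None,fx=5,fy=5,interpolation=cv2.INTER_CUBIC); cv2.imwrite("pics/c2.png",b)
C=cam("top")
print(back(C,[[465,258]],.012),back(C,[[284,305],[241,302]],.076),back(C,[[435,240]],.16),back(C,[[270,247]],.07))
print(back(C,[[325,172],[262,175]],.06))
E
```

```text
[[ 0.56234783 -0.16981468  0.012     ]] [[0.4678635  0.18465445 0.076     ]
 [0.47303249 0.2628619  0.076     ]] [[ 0.5753936 -0.0726423  0.16     ]] [[0.57499013 0.21253346 0.07      ]]
[[0.72300642 0.10999387 0.06      ]
 [0.71642899 0.23144742 0.06      ]]
```

View pics/c1.png

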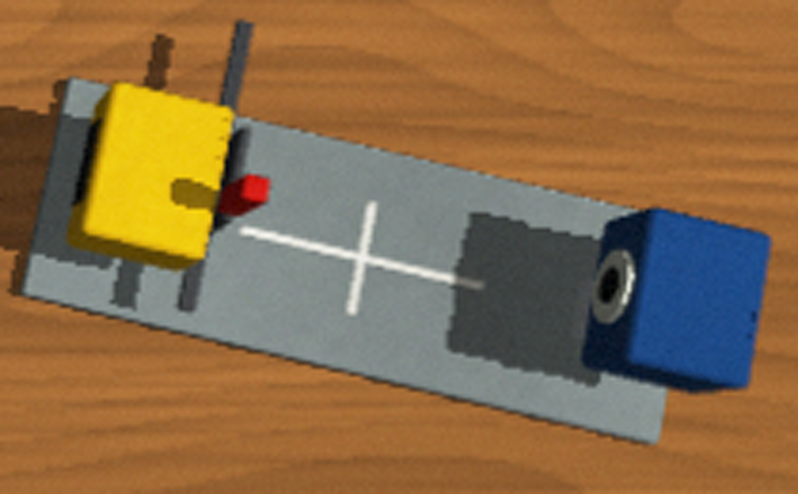

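View pics/c2.png

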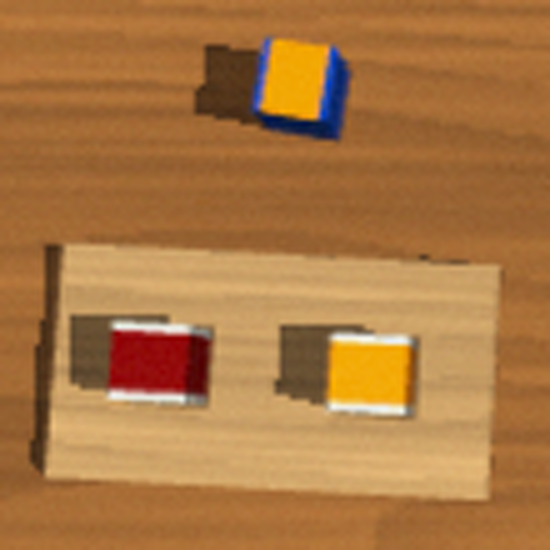

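Crop c1 shows the bench with its cross at (363,258), plate corners at (70,80), (22,294) and (656,442), and the tab top near (257,190). Crop c2 confirms that the rack's right block is amber, with white frosted strips on its image-up and image-down sides (world ±x). The free block has blue sides, so it is the look-alike.

Run:
```python
from h import *
from scipy.optimize import least_squares
T=cam("top");S=cam("side")
f=lambda p,s,o:(np.array(p,float)+.5)/s-.5+np.array(o)
# bench
px=f([[70,80],[22,294],[656,442],[363,258],[242,230],[484,286]],3.8,(370,190))
L=np.array([[.06,.17,.012],[-.06,.17,.012],[-.06,-.17,.012],[0,0,.012],[0,.06,.012],[0,-.06,.012]])
W=back(T,px,.012);print(W.round(4)); 
print("cross len",np.linalg.norm(W[4]-W[5]),"plate",np.linalg.norm(W[0]-W[1]),np.linalg.norm(W[1]-W[2]))
d=W[4]-W[5];d2=W[1]-W[2];d3=W[0]-W[1];print([np.degrees(np.arctan2(-v[0],v[1])) for v in (d,d2)],np.degrees(np.arctan2(d3[1],d3[0])), "mid",(W[0]+W[2])/2)
tab=back(T,f([[257,190]],3.8,(370,190)),.16);print("tab",tab)
# amber
q=back(T,f([[330,334],[416,338],[411,416],[327,411]],5,(210,230)),.076);print("amber",q.mean(0),np.linalg.norm(np.roll(q,-1,0)-q,axis=1))
k=back(T,f([[63,243],[500,266],[488,499],[44,478]],5,(210,230)),.024);print("rack",k.mean(0),np.linalg.norm(np.roll(k,-1,0)-k,axis=1))
for v in (k[0]-k[1],k[3]-k[2]):print(np.degrees(np.arctan2(-v[0],v[1])))
print("side proj tabtop,amber top,cross", proj(S,[tab[0],q.mean(0),W[3]]))
```

```text
[[ 0.6578 -0.0181  0.012 ]
 [ 0.5438  0.0091  0.012 ]
 [ 0.4679 -0.3188  0.012 ]
 [ 0.5633 -0.1702  0.012 ]
 [ 0.5779 -0.107   0.012 ]
 [ 0.5488 -0.2332  0.012 ]]
cross len 0.12954921523271912 plate 0.11714637790457602 0.3365803611082578
[np.float64(-12.98826037947368), np.float64(-13.043793666334148)] -13.428081218131032 mid [ 0.56282886 -0.16847966  0.012     ]
tab [[ 0.57603413 -0.07647711  0.16      ]]
amber [0.46870525 0.18502796 0.076     ] [0.03136363 0.0281683  0.03051651 0.02778048]
rack [0.47090449 0.22599646 0.024     ] [0.16995304 0.08918463 0.17020478 0.0901135 ]
-2.8190135567316794
-2.5061850849293714
side proj tabtop,amber top,cross [[364.68533552 190.16279339]
 [360.76107772 306.09329042]
 [382.28819481 229.82593042]]
```

The measurements agree with the known sizes, and the side view agrees too. The bench is at (0.563,-0.1695) with yaw -13.0°. The amber prism is at (0.469,0.1855) with yaw -2.65°. The tab is at (0.576,-0.0765). I'll start towards the tab and turn the jaw onto bench x (+54.6° in all).

```bash
python3 -m inch '{"translation":[[0.34,0.5,0],[0.68,1,0],[0.68,1,0]],"rot":[[0,0,0.1],[0,0,0.2],[0,0,0.2]],"jaw":[40,40,40]}' 20
python3 -m inch '{"translation":[[0.34,0.5,0],[0.68,1,0],[0.68,1,0]],"rot":[[0,0,0.1],[0,0,0.2],[0,0,0.2]],"jaw":[40,40,40]}'
python3 -m inch '{"translation":[[0.34,0.5,0],[0.68,1,0],[0.68,1,0]],"rot":[[0,0,0.1],[0,0,0.2],[0,0,0.2]],"jaw":[40,40,40]}'
python3 -m inch '{"translation":[[0.34,0.5,0],[0.68,1,0],[0.68,1,0]],"rot":[[0,0,0.1],[0,0,0.2],[0,0,0.2]],"jaw":[40,40,40]}'
```

```text
time: 0.4
ee_pos: [0.3081, -0.4739, 0.2326]
eef_rot: [0.954, 0.299, 0.0, -0.001]
ft_force: [0.5, 1.5, 0.6]
width: 0.0703
time: 0.7
ee_pos: [0.3785, -0.3699, 0.2325]
eef_rot: [0.916, 0.401, 0.001, -0.002]
ft_force: [-0.1, -0.5, -0.5]
width: 0.0471
time: 1.0
ee_pos: [0.4486, -0.2655, 0.2325]
eef_rot: [0.867, 0.498, 0.001, -0.002]
ft_force: [-0.4, -0.1, -0.2]
width: 0.0404
time: 1.3
ee_pos: [0.5182, -0.161, 0.2324]
eef_rot: [0.808, 0.589, 0.001, -0.003]
ft_force: [-0.4, 0.6, 0.7]
width: 0.0404
```

```bash
python3 -m inch '{"translation":[[0.29,0.42,0],[0.58,0.84,0],[0.58,0.84,0],[0.58,0.84,0]],"rot":[[0,0,0.08],[0,0,0.08],[0,0,0.08],[0,0,0.08]],"jaw":[40,40,40,40]}'
python3 - <<'E'
from h import *
s=r.read_state(); im=eyes.camera("wrist"); cv2.imwrite("pics/w1.png",im)
R=Ro.from_quat(s['eef_rot']).as_matrix(); print(s['ee_pos'],R.round(3).tolist())
C=cam("wrist",s); o=np.array([.563,-.1695,0]);bx=np.array([.9742,-.2258,0]);by=np.array([.2258,.9742,0])
tab=np.array([.576,-.0765,.16])
print("tab top corners",proj(C,[tab+a*.006*bx+b*.006*by for a,b in((1,1),(1,-1),(-1,-1),(-1,1))]).round(0).tolist(),"cross",proj(C,[o+[0,0,.012]]))
E
```

```text
time: 1.7
ee_pos: [0.5766, -0.0749, 0.2318]
eef_rot: [0.781, 0.624, 0.001, -0.003]
ft_force: [-1.1, -1.3, -0.1]
width: 0.0402
[ 0.57656671 -0.07487905  0.23182624] [[0.221, 0.975, -0.002], [0.975, -0.221, 0.007], [0.006, -0.004, -1.0]]
tab top corners [[331.0, 247.0], [331.0, 266.0], [311.0, 266.0], [311.0, 247.0]] cross [[329.23657875 301.71607776]]
```

View pics/w1.png

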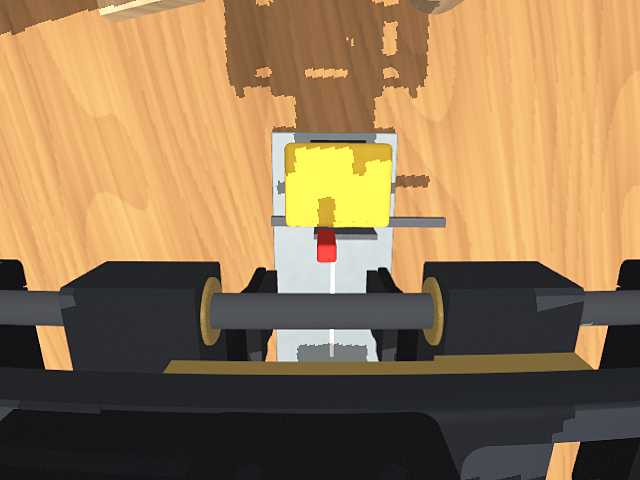

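The wrist view shows the tab top centred near (326,253), against a prediction of (321,256). The tab is therefore about 3 mm further along bench x and 2 mm towards the lamp. The jaws straddle it and line up with the bench.

```bash
python3 -m inch '{"translation":[[0.03,0,-0.2],[0.03,0,-0.5],[0.03,0,-0.87],[0.03,0,-0.87],[0.03,0,-0.87],[0.03,0,-0.87],[0.03,0,-0.87]],"rot":[[0,0,0],[0,0,0],[0,0,0],[0,0,0],[0,0,0],[0,0,0],[0,0,0]],"jaw":[40,40,40,40,18,18,18]}'
python3 -m inch '{"translation":[[0.1,-0.023,0],[0.19,-0.045,0],[0.29,-0.068,0],[0.39,-0.09,0],[0.44,-0.102,0],[0.44,-0.102,0]],"rot":[[0,0,0],[0,0,0],[0,0,0],[0,0,0],[0,0,0],[0,0,0]],"jaw":[18,18,18,18,18,18]}'
```

```text
time: 2.45
ee_pos: [0.5799, -0.0774, 0.1469]
eef_rot: [0.782, 0.623, 0.002, -0.002]
ft_force: [-0.4, 0.4, -0.2]
width: 0.0238
time: 3.05
ee_pos: [0.6245, -0.0876, 0.1465]
eef_rot: [0.782, 0.623, 0.002, -0.002]
ft_force: [-0.4, -0.3, -0.1]
width: 0.0179
```

```bash
python3 -m inch '{"translation":[[0.02,-0.005,0],[0.04,-0.009,0],[0.05,-0.011,0]],"rot":[[0,0,0],[0,0,0],[0,0,0]],"jaw":[18,18,18]}'
python3 -m inch '{"translation":[[0.02,-0.005,0],[0.03,-0.007,0]],"rot":[[0,0,0],[0,0,0]],"jaw":[18,18]}'
python3 -m inch '{"translation":[[0.02,-0.005,0],[0.03,-0.007,0]],"rot":[[0,0,0],[0,0,0]],"jaw":[18,18]}'
```

```text
time: 3.35
ee_pos: [0.6258, -0.0877, 0.1464]
eef_rot: [0.782, 0.623, -0.001, -0.005]
ft_force: [-26.0, 3.7, 16.6]
width: 0.0181
time: 3.55
ee_pos: [0.6257, -0.0877, 0.1463]
eef_rot: [0.782, 0.623, -0.004, -0.008]
ft_force: [-22.3, 3.3, 14.5]
width: 0.0183
time: 3.75
ee_pos: [0.6256, -0.0877, 0.1462]
eef_rot: [0.782, 0.623, -0.007, -0.01]
ft_force: [-22.6, 2.3, 13.8]
width: 0.0181
```

The push hits a hard stop at about 26 N. I'll back off, raise the tool and check by picture that this really is the end stop.

```bash
python3 -m inch '{"translation":[[-0.04,0.009,0],[-0.04,0.009,0]],"rot":[[0,0,0],[0,0,0]],"jaw":[26,26]}'
python3 -m inch '{"translation":[[0,0,0.3],[0,0,0.8],[0,0,0.9],[0,0,0.9]],"rot":[[0,0,0],[0,0,0],[0,0,0],[0,0,0]],"jaw":[26,40,50,50]}'
python3 - <<'E'
from h import *
s=r.read_state(); im=eyes.camera("wrist"); cv2.imwrite("pics/w2.png",im[100:400,150:550])
t=eyes.camera("top"); cv2.imwrite("pics/t2.png",t)
R=Ro.from_quat(s['eef_rot']).as_matrix(); print(s['ee_pos'],R.round(3).tolist())
C=cam("wrist",s); o=np.array([.563,-.1695,0]);bx=np.array([.9742,-.2258,0]);by=np.array([.2258,.9742,0])
for x in (.04,.045,.05): print(x,proj(C,[o+x*bx+.094*by+[0,0,.16]])-[150,100])
Q=Ro.from_matrix(np.array([[-np.sin(np.radians(-13.05)),.9742,0],[.9742,-.2258,0],[0,0,-1]]).T.T)
tgt=np.array([[.2258,.9742,0],[.9742,-.2258,0],[0,0,-1]])
print("rot to level",np.degrees(Ro.from_matrix(tgt@R.T).as_rotvec())/60)
E
```

```text
time: 3.95
ee_pos: [0.6214, -0.0866, 0.1463]
eef_rot: [0.782, 0.624, -0.007, -0.01]
ft_force: [-0.0, -0.5, -0.5]
width: 0.0241
time: 4.35
ee_pos: [0.6229, -0.0866, 0.2388]
eef_rot: [0.782, 0.624, -0.005, -0.008]
ft_force: [-0.7, -0.0, -1.0]
width: 0.0425
[ 0.62288379 -0.0866177   0.23880772] [[0.222, 0.975, -0.017], [0.975, -0.222, 0.006], [0.002, -0.018, -1.0]]
0.04 [[173.51975543 150.47180818]]
0.045 [[181.56428019 150.53975942]]
0.05 [[189.61281258 150.60684623]]
rot to level [-0.00557928 -0.01661629 -0.00338497]
```

View pics/w2.png

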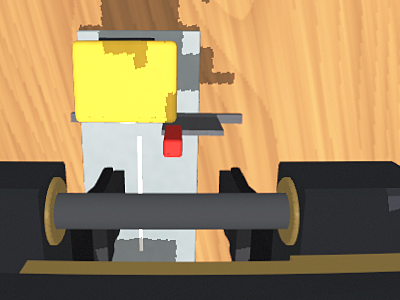

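The wrist crop shows the tab top at about (173,147) and the dark plate spanning columns 162–223, so the tab sits off the plate's centre. I'll compute the plate's centre against 0.050, and the travel from before and after.

Run:
```python
from h import *
o=np.array([.563,-.1695,0]);B=np.array([[.9742,-.2258,0],[.2258,.9742,0],[0,0,1]])
class Z: pass
s=r.read_state(); C=cam("wrist",s)
def b(C,uv,z): return ((back(C,uv,z)-o)@B.T*1000).round(1)
print("after: tab",b(C,[[323,247]],.16).tolist(),"plate edges",b(C,[[312,234],[373,234]],.116).tolist())
s0=dict(ee_pos=[ 0.57656671,-0.07487905,0.23182624],eef_rot=Ro.from_matrix(np.array([[.221,.975,-.002],[.975,-.221,.007],[.006,-.004,-1]])).as_quat())
C0=cam("wrist",s0)
print("before: tab",b(C0,[[326.5,253]],.16).tolist(),"plate",b(C0,[[314,237],[377,237]],.116).tolist())
T=cam("top")
def red(f,lo,hi):
    im=cv2.imread(f).astype(int); m=(im[...,2]>150)&(im[...,1]<60)&(im[...,0]<60); m[:, :370]=0; m[:,600:]=0
    ys,xs=np.nonzero(m); return xs.mean(),ys.mean(),len(xs)
for f in("pics/top1.png","pics/t2.png"):
    x,y,n=red(f,0,0); print(f,x,y,n,b(T,[[x,y]],.15))
im=cv2.imread("pics/t2.png"); cv2.imwrite("pics/t2c.png",cv2.resize(im[150:320,370:600],None,fx=3.4,fy=3.4,interpolation=cv2.INTER_CUBIC))
```

```text
after: tab [[37.7, 96.6, 160.0]] plate edges [[28.9, 94.0, 116.0], [72.9, 94.5, 116.0]]
before: tab [[-4.8, 95.7, 160.0]] plate [[-13.4, 94.8, 116.0], [31.7, 95.1, 116.0]]
pics/top1.png 436.6388888888889 239.13888888888889 36 [[ -5.6  92.5 150. ]]
pics/t2.png nan nan 0 [[nan nan nan]]<stdin>:13: RuntimeWarning: Mean of empty slice.
  ret = ret.dtype.type(ret / rcount)
```

The plate centre is now at 50.9 mm and was 9.2 mm before. It hit a hard stop, so the shutter is fully open. On to the amber prism, levelling the tool and turning to -2.65° on the way.

```bash
python3 -m inch '{"translation":[[-0.25,0.45,0],[-0.51,0.91,0],[-0.51,0.91,0]],"rot":[[-0.006,-0.017,0.03],[-0.006,-0.017,0.06],[-0.006,-0.017,0.06]],"jaw":[60,60,60]}'
python3 -m inch '{"translation":[[-0.25,0.45,0],[-0.51,0.91,0],[-0.51,0.91,0]],"rot":[[0,0,0.03],[0,0,0.06],[0,0,0.06]],"jaw":[60,60,60]}'
python3 -m inch '{"translation":[[-0.25,0.45,0],[-0.51,0.9,0],[-0.51,0.9,0],[-0.51,0.9,0]],"rot":[[0,0,0.03],[0,0,0.05],[0,0,0.05],[0,0,0.05]],"jaw":[60,60,60,60]}'
cat > lv.py <<'E'
from h import *
import sys
s=r.read_state(); R=Ro.from_quat(s['eef_rot']).as_matrix(); y=np.radians(float(sys.argv[1]))
c,n=np.cos(y),np.sin(y); t=np.array([[-n,c,0],[c,n,0],[0,0,-1]])
print(s['ee_pos'],"rot/60:",(np.degrees(Ro.from_matrix(t@R.T).as_rotvec())/60).round(4),"w",s['width'],"f",s['ft_force'].round(1))
E
python3 lv.py -2.65
python3 - <<'E'
from h import *
s=r.read_state(); im=eyes.camera("wrist"); cv2.imwrite("pics/w3.png",im[0:400,100:540])
C=cam("wrist",s);c=np.array([.469,.1855,.076]);y=np.radians(-2.65);ax=np.array([np.cos(y),np.sin(y),0]);ay=np.array([-np.sin(y),np.cos(y),0])
print((proj(C,[c+.014*(a*ax+b*ay) for a,b in((1,1),(1,-1),(-1,-1),(-1,1))])-[100,0]).round(0).tolist())
E
```

```text
time: 4.75
ee_pos: [0.5672, 0.011, 0.2339]
eef_rot: [0.759, 0.651, -0.003, -0.003]
ft_force: [1.0, -0.9, 0.3]
width: 0.059
time: 5.05
ee_pos: [0.513, 0.1073, 0.2327]
eef_rot: [0.735, 0.678, -0.003, -0.004]
ft_force: [0.2, 0.2, 0.8]
width: 0.06
time: 5.45
ee_pos: [0.4608, 0.1985, 0.2317]
eef_rot: [0.716, 0.698, -0.004, -0.004]
ft_force: [0.9, -1.2, 0.0]
width: 0.0601
[0.46078162 0.19852666 0.23174637] rot/60: [-0.0006 -0.0111 -0.02  ] w 0.06007360605397659 f [ 0.9 -1.2  0. ]
[[251.0, 223.0], [250.0, 256.0], [216.0, 255.0], [217.0, 222.0]]
```

View pics/w3.png

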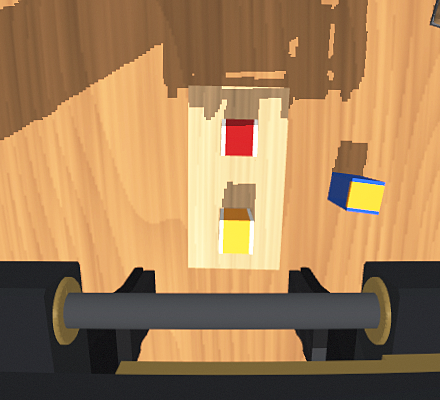

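The wrist crop shows the amber top with white edges at columns 219–253 and rows 220–253. The red prism is at (239,137) and the blue-sided look-alike at (357,195). The offset from prediction is about +2.5 mm in x and +1.5 mm in y, so I'll use the mean, (0.470,0.1865).

```bash
python3 -m inch '{"translation":[[0.05,-0.06,-0.3],[0.095,-0.12,-0.6],[0.095,-0.12,-0.92],[0.095,-0.12,-0.92],[0.095,-0.12,-0.92]],"rot":[[0,-0.011,-0.02],[0,-0.011,-0.02],[0,-0.011,-0.02],[0,-0.011,-0.02],[0,-0.011,-0.02]],"jaw":[60,60,60,60,60]}'
python3 lv.py -2.65
python3 - <<'E'
from h import *
s=r.read_state(); im=eyes.camera("wrist"); cv2.imwrite("pics/w4.png",im)
C=cam("wrist",s)
hsv=cv2.cvtColor(im,cv2.COLOR_BGR2HSV); m=cv2.inRange(hsv,(15,150,200),(35,255,255)); n,l,st,ce=cv2.connectedComponentsWithStats(m)
for i in range(1,n):
    if st[i,4]>150: print(st[i],ce[i],back(C,[ce[i]],.076))
E
```

```text
time: 6.0
ee_pos: [0.4718, 0.1836, 0.1398]
eef_rot: [0.725, 0.689, -0.0, -0.001]
ft_force: [0.2, 0.2, -0.1]
width: 0.0598
[0.47179695 0.1836171  0.13983687] rot/60: [-0.0003 -0.0014  0.0045] w 0.05982560220223175 f [ 0.2  0.2 -0.1]
[ 474  169   52   40 1613] [499.36949783 188.52138872] [[0.57506054 0.21872031 0.076     ]]
[ 301  227   38   47 1720] [319.19069767 249.83488372] [[0.4711709  0.18790839 0.076     ]]
```

```bash
python3 -m inch '{"translation":[[-0.01,0.034,-0.1],[-0.01,0.034,-0.35],[-0.01,0.034,-0.65],[-0.01,0.034,-0.92],[-0.01,0.034,-0.92],[-0.01,0.034,-0.92],[-0.01,0.034,-0.92]],"rot":[[0,0,0.004],[0,0,0.004],[0,0,0.004],[0,0,0.004],[0,0,0.004],[0,0,0.004],[0,0,0.004]],"jaw":[60,60,60,60,60,60,60]}'
python3 lv.py -2.65
python3 -m inch '{"translation":[[0,0,0],[0,0,0],[0,0,0],[0,0,0],[0,0,0],[0,0,0],[0,0,0],[0,0,0]],"rot":[[0,0,0],[0,0,0],[0,0,0],[0,0,0],[0,0,0],[0,0,0],[0,0,0],[0,0,0]],"jaw":[40,34,24,22,22,22,22,22]}' 15
python3 lv.py -2.65
```

```text
time: 6.75
ee_pos: [0.4724, 0.1882, 0.0506]
eef_rot: [0.723, 0.691, 0.002, 0.001]
ft_force: [0.9, -0.6, 0.4]
width: 0.0599
[0.47243519 0.18824571 0.05057762] rot/60: [-0.0014  0.003  -0.    ] w 0.05993841201482233 f [ 0.9 -0.6  0.4]
time: 7.55
ee_pos: [0.472, 0.1883, 0.0506]
eef_rot: [0.723, 0.691, 0.001, 0.0]
ft_force: [-3.9, -0.7, 5.2]
width: 0.028
[0.47202166 0.18826234 0.05055231] rot/60: [-0.0012  0.0022 -0.0002] w 0.028036138159737618 f [-3.9 -0.7  5.2]
```

The grip reads 28.0 mm, which is right for the prism width. Next is a slow straight lift at a firmer grip.

```bash
python3 -m inch '{"translation":[[-0.01,0,0.05],[-0.01,0,0.12],[-0.01,0,0.25],[-0.01,0,0.5],[-0.01,0,0.8],[-0.01,0,1],[-0.01,0,1]],"rot":[[0,0,0],[0,0,0],[0,0,0],[0,0,0],[0,0,0],[0,0,0],[0,0,0]],"jaw":[22,22,22,22,22,22,22]}' 25
python3 -m inch '{"translation":[[0,0,0.4],[0,0,0.8],[0,0,1],[0,0,1]],"rot":[[0,0,0],[0,0,0],[0,0,0],[0,0,0]],"jaw":[22,22,22,22]}'
python3 lv.py -13.05
```

```text
time: 8.25
ee_pos: [0.4728, 0.1891, 0.1543]
eef_rot: [0.723, 0.691, 0.004, 0.002]
ft_force: [0.9, 0.3, -1.3]
width: 0.0277
time: 8.65
ee_pos: [0.474, 0.1898, 0.2571]
eef_rot: [0.723, 0.691, 0.006, 0.003]
ft_force: [1.2, -0.0, -0.8]
width: 0.028
[0.47396212 0.18977594 0.25711982] rot/60: [-0.0023  0.0126 -0.1735] w 0.028036280574897505 f [ 1.2 -0.  -0.8]
```

```bash
python3 -m inch '{"translation":[[0.07,-0.3,0],[0.15,-0.6,0],[0.22,-0.9,0],[0.22,-0.9,0]],"rot":[[-0.002,0.012,-0.02],[-0.002,0.012,-0.043],[-0.002,0.012,-0.043],[-0.002,0.012,-0.043]],"jaw":[22,22,22,22]}'
python3 -m inch '{"translation":[[0.07,-0.3,0],[0.15,-0.6,0],[0.22,-0.9,0],[0.22,-0.9,0]],"rot":[[0,0,-0.02],[0,0,-0.043],[0,0,-0.043],[0,0,-0.043]],"jaw":[22,22,22,22]}'
python3 -m inch '{"translation":[[0.07,-0.3,0],[0.15,-0.6,0],[0.22,-0.9,0],[0.22,-0.9,0]],"rot":[[0,0,-0.02],[0,0,-0.043],[0,0,-0.043],[0,0,-0.043]],"jaw":[22,22,22,22]}'
python3 lv.py -13.05
```

```text
time: 9.05
ee_pos: [0.4965, 0.0948, 0.2555]
eef_rot: [0.741, 0.672, -0.001, -0.0]
ft_force: [-0.2, 0.3, -1.4]
width: 0.0279
time: 9.45
ee_pos: [0.5186, 0.0002, 0.2538]
eef_rot: [0.758, 0.653, -0.002, -0.001]
ft_force: [0.1, 0.3, -0.9]
width: 0.028
time: 9.85
ee_pos: [0.5406, -0.0954, 0.2525]
eef_rot: [0.774, 0.633, -0.003, -0.001]
ft_force: [-0.4, 0.6, -0.9]
width: 0.028
[ 0.54061088 -0.09536107  0.25251657] rot/60: [ 0.0022 -0.0053 -0.0256] w 0.027971426131822973 f [-0.4  0.6 -0.9]
```

```bash
python3 -m inch '{"translation":[[0.07,-0.3,0],[0.22,-0.71,0],[0.22,-0.71,0],[0.22,-0.71,-0.3],[0.22,-0.71,-0.6],[0.22,-0.71,-0.6],[0.22,-0.71,-0.6]],"rot":[[0.002,-0.005,-0.025],[0.002,-0.005,-0.025],[0.002,-0.005,-0.025],[0.002,-0.005,-0.025],[0.002,-0.005,-0.025],[0.002,-0.005,-0.025],[0.002,-0.005,-0.025]],"jaw":[22,22,22,22,22,22,22]}'
python3 lv.py -13.05
python3 - <<'E'
from h import *
w=eyes.camera("wrist");s=eyes.camera("side");t=eyes.camera("top")
cv2.imwrite("pics/w5.png",w);cv2.imwrite("pics/s5.png",s);cv2.imwrite("pics/t5.png",t)
a=cv2.resize(t[170:320,370:590],(798,544),interpolation=cv2.INTER_CUBIC); b=cv2.resize(s[120:290,300:460],(560,595),interpolation=cv2.INTER_CUBIC)
cv2.imwrite("pics/t5c.png",a); cv2.imwrite("pics/s5c.png",b)
c=np.zeros((600,800,3),np.uint8); c[:480,:400]=cv2.resize(w,(400,300)).repeat(1,0)[:300].copy() if 0 else 0
c[:300,:400]=cv2.resize(w,(400,300)); c[300:573,:400]=cv2.resize(a,(400,273)); c[:425,400:]=cv2.resize(b,(400,425)); cv2.imwrite("pics/m5.png",c)
E
```

```text
time: 10.55
ee_pos: [0.5626, -0.1663, 0.1927]
eef_rot: [0.783, 0.622, -0.0, -0.0]
ft_force: [-0.1, 0.4, -0.1]
width: 0.028
[ 0.56259088 -0.16634192  0.19269675] rot/60: [-0.0003 -0.001  -0.0004] w 0.02804381806898302 f [-0.1  0.4 -0.1]
```

View pics/m5.png

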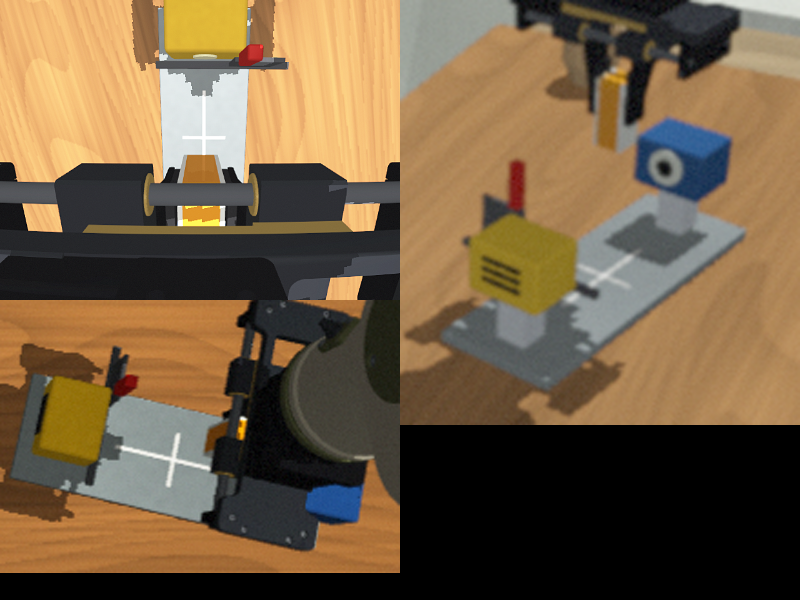

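The montage shows the prism upright in the jaws, clear faces towards the lamp and detector, and the shutter plate and tab clear of the lens. Next I'll measure the cross and the prism's lower edge precisely in the wrist picture.

Run:
```python
import cv2
w=cv2.imread("pics/w5.png"); cv2.imwrite("pics/w5c.png",cv2.resize(w[70:270,240:420],None,fx=3,fy=3,interpolation=cv2.INTER_CUBIC))
```

```text
(no output)
```

View pics/w5c.png

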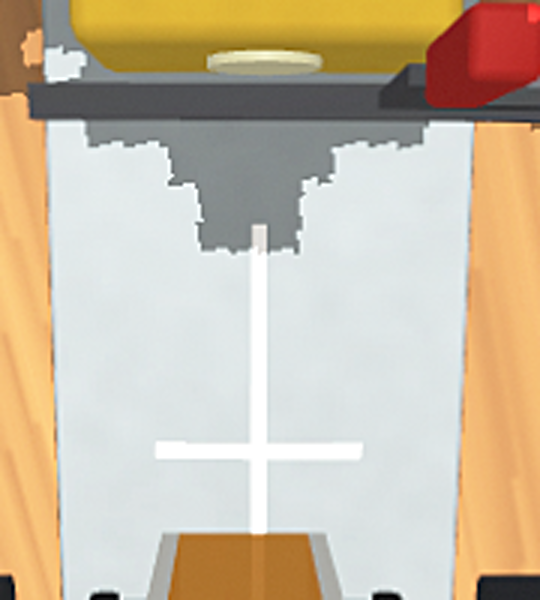

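The crop shows the cross at (258,450), the beam line's top end at (259,226), and the prism's lower +y edge running from (164,535) to (326,535).

Run:
```python
from h import *
f=lambda p:(np.array(p,float)+.5)/3-.5+np.array([240,70])
s=r.read_state(); C=cam("wrist",s); B=np.array([[.9742,-.2258,0],[.2258,.9742,0],[0,0,1]])
W=back(C,f([[258.5,450],[259.3,225],[155,450],[362,450]]),.012); print("cross",W.round(4))
d=W[1]-W[0]; print("len",np.linalg.norm(d),"yaw",np.degrees(np.arctan2(-d[0],d[1])), np.linalg.norm(W[2]-W[3]))
zb=s['ee_pos'][2]-.0386
P=back(C,f([[164,535],[326,535]]),zb); print("prism +y edge",P.round(4),np.linalg.norm(P[0]-P[1]))
pc=P.mean(0)-.014*B[1]; print("prism c",pc,"rel TCP (bench axes)",B@(pc-s['ee_pos']))
print("needed bench shift",B@(W[0]-pc),"via top",B@(np.array([.563,-.1695,0])-s['ee_pos']))
# top camera check of frame: lamp lens etc.
```

```text
cross [[ 0.5677 -0.1697  0.012 ]
 [ 0.5823 -0.1065  0.012 ]
 [ 0.5379 -0.1628  0.012 ]
 [ 0.5974 -0.1765  0.012 ]]
len 0.06484864867225061 yaw -13.075022690359079 0.06108572849018545
prism +y edge [[ 0.5534 -0.1512  0.1557]
 [ 0.5804 -0.1575  0.1557]] 0.027641119824506025
prism c [ 0.56373863 -0.16798428  0.15568661] rel TCP (bench axes) [ 0.00054454 -0.00142602 -0.0386    ]
needed bench shift [ 0.00421064 -0.00073503 -0.14368661] via top [ 1.67216121e-04 -3.06941642e-03 -1.94286605e-01]
```

The top camera puts the bench at x=0.563 and the wrist camera at 0.5677. Tab contact at the stop gives 0.566, and contact on the rack prism shows a top-view bias of about -2 mm. I'll use 0.5655 and descend to TCP z = 0.1046, then compare within single pictures.

```bash
python3 -m inch '{"translation":[[0.03,-0.02,-0.15],[0.03,-0.02,-0.35],[0.03,-0.02,-0.55],[0.03,-0.02,-0.75],[0.03,-0.02,-0.87],[0.03,-0.02,-0.87],[0.03,-0.02,-0.87],[0.03,-0.02,-0.87]],"rot":[[0,0,0],[0,0,0],[0,0,0],[0,0,0],[0,0,0],[0,0,0],[0,0,0],[0,0,0]],"jaw":[22,22,22,22,22,22,22,22]}'
python3 lv.py -13.05
python3 - <<'E'
from h import *
s=eyes.camera("side");t=eyes.camera("top");w=eyes.camera("wrist")
for n,i in(("s6",s),("t6",t),("w6",w)): cv2.imwrite(f"pics/{n}.png",i)
s0=cv2.imread("pics/side1.png")
c=np.zeros((600,800,3),np.uint8)
c[:,:400]=cv2.resize(s[150:270,350:430],(400,600),interpolation=cv2.INTER_CUBIC)
c[:,400:]=cv2.resize(s0[150:270,350:430],(400,600),interpolation=cv2.INTER_CUBIC)
cv2.imwrite("pics/m6.png",c); print(r.read_state()['ee_pos'])
E
```

```text
time: 11.5
ee_pos: [0.5673, -0.1686, 0.1085]
eef_rot: [0.783, 0.622, 0.001, 0.002]
ft_force: [-0.4, 0.2, -1.0]
width: 0.0274
[ 0.56729412 -0.1686278   0.1084602 ] rot/60: [ 0.0014  0.0038 -0.0005] w 0.027386048511058258 f [-0.4  0.2 -1. ]
[ 0.56697952 -0.16860067  0.1081293 ]
```

View pics/m6.png

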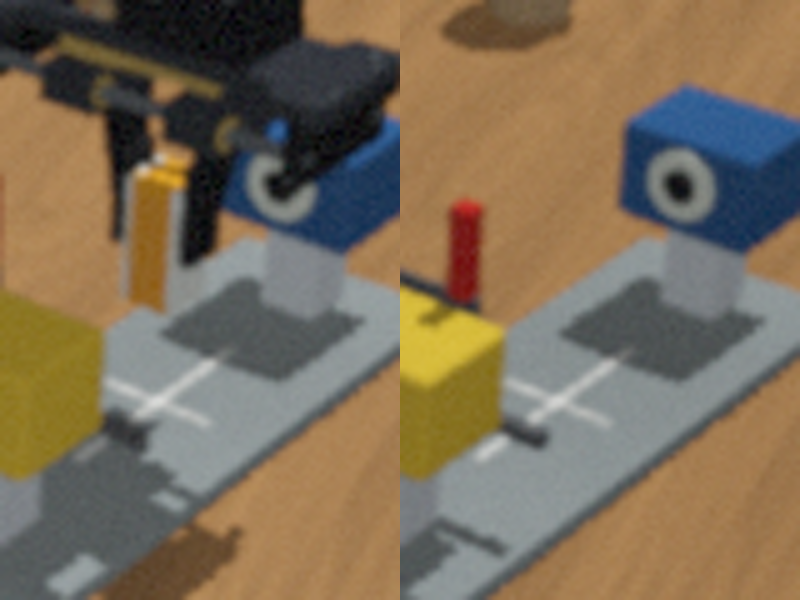

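The side crop shows the cross at (155,405) and the detector lens at about (282,185). The prism is upright, with its +y face's lower corners at about (123,300) and (168,312), and its +y face's upper-left corner at about (131,172). I'll compare prism to bench within this one camera.

Run:
```python
from h import *
f=lambda p:(np.array(p,float)+.5)/5-.5+np.array([350,150])
S=cam("side"); B=np.array([[.9742,-.2258,0],[.2258,.9742,0],[0,0,1]])
tcp=np.array([.567,-.1686,.1083]); 
pz=tcp[2]-.0386
for o in ([.563,-.1695,0],[.5655,-.1697,0],[.5677,-.1697,0]):
    o=np.array(o); print(o,"cross,lens",((proj(S,[o+[0,0,.012],o+[0,-.1,.09]@B])-[350,150])*5+2).round(0).tolist())
pc=tcp-.0014*B[1]; pc[2]=pz
print("prism pred", ((proj(S,[pc+np.array(v)@B for v in([.014,.014,0],[-.014,.014,0],[-.014,-.014,0],[.014,.014,.064])])-[350,150])*5+2).round(0).tolist())
print("cross back",back(S,f([[155.5,405]]),.012))
print("px per mm bench x at prism",(proj(S,[pc+.01*B[0],pc+.01*B[1]])-proj(S,[pc])).round(2).tolist())
w=cv2.imread("pics/w6.png"); cv2.imwrite("pics/w6c.png",cv2.resize(w[40:300,220:440],None,fx=2.3,fy=2.3,interpolation=cv2.INTER_CUBIC))
```

```text
[ 0.563  -0.1695  0.    ] cross,lens [[164.0, 402.0], [289.0, 183.0]]
[ 0.5655 -0.1697  0.    ] cross,lens [[159.0, 401.0], [285.0, 182.0]]
[ 0.5677 -0.1697  0.    ] cross,lens [[155.0, 399.0], [280.0, 181.0]]
prism pred [[122.0, 297.0], [172.0, 316.0], [205.0, 293.0], [129.0, 175.0]]
cross back [[ 0.56540634 -0.16518078  0.012     ]]
px per mm bench x at prism [[-3.52, -1.35], [-2.44, 1.63]]
```

View pics/w6c.png

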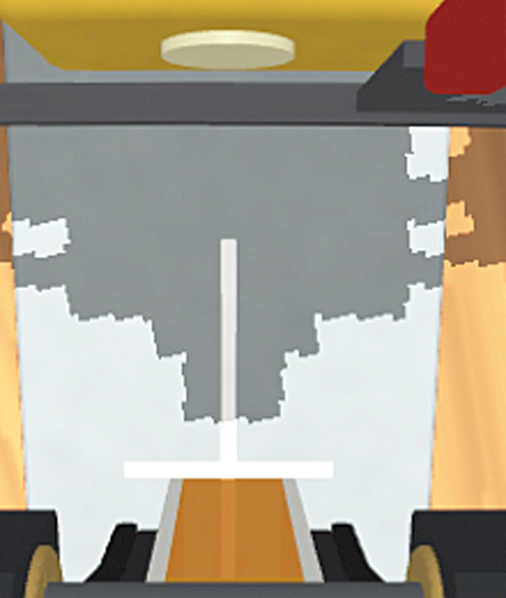

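In the wrist crop the prism is centred near column 234 and the beam line, cross and lamp lens near column 229, so it is about 1.3 mm too far along +x. The side camera's cross gives x = 0.5654, which confirms 0.5655. I'll trim by -1.2 mm in x, +1 mm in y and -3.7 mm in z, and level by 0.2°.

```bash
python3 -m inch '{"translation":[[-0.012,0.01,-0.037],[-0.012,0.01,-0.037],[-0.012,0.01,-0.037],[-0.012,0.01,-0.037]],"rot":[[0.001,0.004,0],[0.001,0.004,0],[0.001,0.004,0],[0.001,0.004,0]],"jaw":[22,22,22,22]}'
python3 lv.py -13.05; python3 -c "
from h import *
eyes.camera('wrist');eyes.camera('wrist')"; python3 lv.py -13.05
```

```text
time: 12.05
ee_pos: [0.5658, -0.1676, 0.1045]
eef_rot: [0.783, 0.622, -0.0, -0.0]
ft_force: [-0.8, -0.3, -0.6]
width: 0.0278
[ 0.56581396 -0.16758536  0.10445814] rot/60: [ 0.0003 -0.0007 -0.0005] w 0.027783047359546068 f [-0.8 -0.3 -0.6]
[ 0.56581503 -0.16761723  0.10446041] rot/60: [ 0.0003 -0.0007 -0.0005] w 0.027599328379635125 f [-0.4 -0.7  0.1]
```

Run:
```python
from h import *
s=eyes.camera("side");w=eyes.camera("wrist")
c=np.zeros((530,800,3),np.uint8)
c[:,:400]=cv2.resize(w[40:305,220:420],(400,530),interpolation=cv2.INTER_CUBIC)
c[:300,400:]=cv2.resize(s,(400,300)); cv2.imwrite("pics/m7.png",c)
```

```text
(no output)
```

View pics/m7.png

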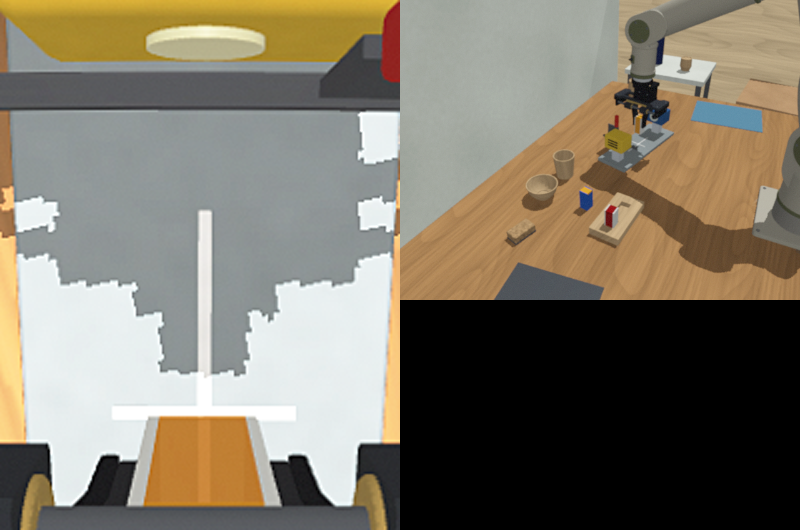

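The final picture shows the beam line at column 204–205, the lens at 205 and the prism's lower edge from 149 to 257 (centre 203), so it is aligned to under 1 mm. The red prism, look-alike, cup, bowl and sanding block are in place, and the shutter is open. Handing in.

```bash
python3 -c "
from bench import r
print(r.close_job())"
```

```text
the job is handed in; nothing more can be done
None
```

The job is handed in at about 12 s on the clock (limit 51 s). The shutter is fully open, and the gripper is holding the amber prism upright in the light path midway between lamp and detector.

- **Shutter:** I pushed it to its end stop, where the wrist force reached about 26 N. The plate centre then measured 50.9 mm in the wrist picture, against 50 mm for fully open. That push tilted the tool by about 1°, which I levelled out before taking the prism.
- **Prism:** I gripped it by the frosted faces only, and the jaws read 27.6–28.0 mm, matching its 28 mm width.
- **Final pose:** The gripper is at rest with yaw and tilt within 0.1° of target. In the last wrist picture the prism, beam line and lamp lens line up to under 1 mm. The height puts the middle of the window at 90 mm, taking the prism as fully seated in its socket when I gripped it.
- **Other objects:** The red prism, cup, bowl, sanding block and blue look-alike looked undisturbed in the last side view.

**Disagreements:**
- **Bench x:** The cameras disagreed by 2–4 mm: top 0.563 m, first wrist estimate 0.5677 m, side 0.5654 m. I used 0.5655 m, which also agrees with where the tab met its stop and with the last wrist pictures.
- **Position along the beam:** The side camera's y for the bench differed from the other two by about 4 mm. The midway position is therefore less certain than the centring across the beam.

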